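# Plug the router lift's relay into its switch box

### The job

The router lift is dead because its relay has been pulled out. Plug the orange relay, foot down, into the square orange socket of the black switch box until it is fully home with its flange flush on the rim, keeping hold of it while it goes in rather than dropping it, then let go. Leave the blue relay standing where it is.

Things in the scene. Friction and masses are not known exactly. Their poses are not given: they have to be found in the camera images.
- relay_orange: relay to plug in, upright and loose on the bench, 68 mm tall, 0.1 to 0.2 kg. Going up: grey square foot 36 mm wide, 22 mm high, its lowest 8 mm tapering to 30 mm wide; black square flange 56 mm wide, 6 mm thick; orange square housing 34 mm wide, 40 mm tall, to grip by its flat sides. Origin: centre of the foot's underside; z up, x and y square to the sides. All quarter turns are alike.
- relay_blue: a relay of the same form and size with a blue housing, standing loose on the bench; it belongs to another machine. Origin at the centre of the foot's underside, z up.
- switch_box: black box screwed to the bench, 100 x 170 x 50 mm (x, y, z), origin at the centre of its underside. The square socket opens in its top, centred 35 mm towards -y; a steel toggle, 53 mm towards +y, rises 30 mm above the top.
- socket (a point): centre of the socket's mouth, level with the box top. Square hole with an orange rim, 24 mm deep: 50 mm wide at the mouth, narrowing over the first 8 mm to 42 mm. z points up out of it, x and y are square to its sides. The relay enters in any quarter turn with little force; fully home its flange lies on the rim and its origin is 22 mm below this point.
Things that resemble listed ones, but are neither listed nor needed, are in the scene too. What is shaped like the switch_box but purple or red is not meant.

How it is judged (in metres and radians):
On the way:
1. the orange relay's foot goes into the socket, 10 mm or more deep, while the gripper holds it (z of relay_orange in the frame of socket below -0.01 m and horizontal distance between relay_orange and socket below 0.012 m and contact force between the fingers and relay_orange above 0.5 N), for 0.1 s.
At the end, for the whole second after the job is handed in: The orange relay is released and at rest in the socket: foot at least 18 of its 22 mm deep, within 10 mm of the centre, upright within 7 degrees, square to the socket within 14 degrees in any quarter turn; the blue relay still stands upright within 30 mm of its start (z of relay_orange in the frame of socket below -0.018 m and horizontal distance between relay_orange and socket below 0.01 m and angle between relay_orange's own z axis and vertical below 0.12 rad and (angle between the x axis of relay_orange and the x axis of socket, either way round below 0.25 rad or angle between the x axis of relay_orange and the y axis of socket, either way round below 0.25 rad) and linear speed of relay_orange below 0.02 m/s and distance of relay_blue from where it was at the start of the episode below 0.03 m and angle between relay_blue's own z axis and vertical below 0.2 rad); the robot touches nothing.
It fails at once if the blue relay is moved more than 30 mm or tipped over (distance of relay_blue from where it was at the start of the episode above 0.03 m or angle between relay_blue's own z axis and vertical above 0.5 rad).
It also fails if it takes over 45 s, if anything falls off the work surface, if the arm or the gripper's body presses on something with over 40 N, if the wrist force passes 120 N, or if a joint passes its speed limit or range.

### The arm

A 6-joint arm with a two-finger parallel gripper is mounted at the origin on the work surface. World frame = base frame: x ahead of the robot, y to its left, z up, the work surface at z = 0. Lengths are in mm, angles in rad, forces in N, time in s.
With the tool pointing down it reaches from about 350 to 800 mm from the base axis. Payload 7.3 kg.
Tool frame: the origin (TCP) lies at the very end of the fingers, on their centre line; the grasp point (between the pads) lies 19 mm behind it; z points along the fingers, y is the line along which they close (so a half turn about z gives the same grasp; the last joint's range is limited). The gripper opens to 85 mm and grips with 20 to 120 N. Pads are 22 mm wide; open, the fingers measure 114 mm over their backs; the gripper's body (76 mm by 85 mm) begins 54 mm behind the grasp point. The pads swing forward as they close: fully open they stand 13 mm farther back than shut.
Start: joints at [-1.397, 0.342, 1.524, -0, 1.275, -0.146], TCP at [165.071, -498.397, 198.322] pointing down, gripper open.
Joint ranges: [-2.53, 2.53], [-0.77, 2.02], [0.04, 2.7], [-1, 4.14], [0.28, 2.66], [-3.11, 3.11]. Speed limits (rad/s): [2.57, 2.57, 3.14, 3.14, 3.14, 3.14].

### API

Orientations are given as a unit quaternion [w, x, y, z].
In Python, from bench import reach, move_l, move_joints, command_gripper, wait, inverse_kinematics, grab_frame, camera_info, IKError, sign_off, current_t, current_qpos, current_qvel, current_effort, current_tcp_pos, current_tcp_rot, current_contact_force, current_moment, current_finger_gap, current_finger_force gives the robot as it stands. Calls block until the motion is done:
- reach(position, orientation): joint-space move of the TCP to a pose.
- move_l(position, v=150, ori=None, stop_force=None): straight line of the TCP; ori=None keeps the orientation; v is the mean speed in mm/s. With stop_force (N) it stops when the force on the tool has changed by that much, and returns True; else False.
- move_joints(angles): joint-space move.
- command_gripper(opening, newtons=None): finger opening in mm; newtons is the grip in N (None keeps the last); returns when the fingers have stopped.
- wait(seconds).
- inverse_kinematics(position, orientation): joint angles nearest the present ones, or None.
- grab_frame(name): name is "scene" or "top" or "wrist"; returns the picture (400x640x3 uint8, blue, green, red); there is no depth.
- camera_info(name): a dict with "vertical_fov" (degrees; the focal length in pixels is half the picture's height over the tangent of half this angle, whatever the lens; pixels are square), "cx", "cy" (the principal point, pixels), "distortion" ([k1, k2, p1, p2, k3] as OpenCV has them; the pictures are not rectified), "pose" (4x4, takes a point from camera to world coordinates). Camera axes: x right, y up, looking along -z (the intrinsics and any distortion apply to the point x, -y, -z); pixel columns grow to the right and rows downward; lengths in mm; the calibration is good to about 2 mm. A picture is of the moment at which its call begins: read the wrist's pose just before it. camera_info takes no time and is no camera call; for the wrist camera it gives the pose at the moment of the call.
A pose or a line that the arm cannot do raises IKError and nothing moves.
- sign_off(): hands the job in; it is judged then, once.
Readings, each from a call of its own:
- current_t(): time.
- current_qpos(): joint angles.
- current_qvel(): joint speeds.
- current_effort(): joint torques, N m.
- current_tcp_pos(): TCP position.
- current_tcp_rot(): TCP orientation.
- current_contact_force(): force on the tool from outside, world axes, zero at the start.
- current_moment(): the same for the moment, N m.
- current_finger_gap(): finger opening in mm.
- current_finger_force(): force on a finger pad.
Only numpy, scipy, OpenCV 4.12 (cv2) and the standard library are available. Lean on these libraries where they do the work, as an engineer would, in place of code of your own. Each camera call takes 0.05 s, during which the arm holds its last target. There are 200 camera calls.

## Working session

There is one attempt and no reset: what is moved stays moved. The work goes in short steps, each a Python script; the robot and the scene stay as the last script left them, time stands still between calls to the robot, and variables do not carry over. Pictures are saved under pics/ and viewed, at most 10 in all, crops included, and the job is handed in when it is done.

```bash
mkdir -p pics; ls
cat > h.py <<'E'
import numpy as np, cv2
from bench import *
def K(c):
    f=200/np.tan(np.radians(c["vertical_fov"])/2)
    return np.array([[f,0,c["cx"]],[0,f,c["cy"]],[0,0,1]])
def ray(c,px):
    u=cv2.undistortPoints(np.array([[px]],float),K(c),np.array(c["distortion"],float))[0,0]
    P=np.array(c["pose"]); d=P[:3,:3]@np.array([u[0],-u[1],-1]); return P[:3,3],d/np.linalg.norm(d)
def onz(c,px,z):
    o,d=ray(c,px); return o+d*(z-o[2])/d[2]
def tri(a,b):
    (o1,d1),(o2,d2)=a,b
    s=np.linalg.lstsq(np.c_[d1,-d2],o2-o1,rcond=None)[0]
    p,q=o1+s[0]*d1,o2+s[1]*d2
    return (p+q)/2,np.linalg.norm(p-q)
E
python3 - <<'E'
from h import *
for n in("scene","top","wrist"):
    c=camera_info(n); im=grab_frame(n); cv2.imwrite(f"pics/{n}0.png",im)
    print(n,c["vertical_fov"],c["cx"],c["cy"],c["distortion"],np.round(c["pose"],3).tolist())
a=[cv2.imread(f"pics/{n}0.png") for n in("scene","top")]
cv2.imwrite("pics/both.png",cv2.resize(np.vstack(a),(480*1,600)))
print(current_tcp_rot(),current_t())
E
```

```text
pics
scene 57.74598881249602 317.9810696303094 195.92827257508503 [-0.07399657  0.          0.          0.          0.        ] [[0.757, -0.42, 0.501, 873.23], [0.654, 0.496, -0.571, -406.318], [-0.008, 0.76, 0.65, 604.592], [0.0, 0.0, 0.0, 1.0]]
top 56.12744218923726 316.0618496835725 205.48818108365978 [0.00303631 0.         0.         0.         0.        ] [[0.007, 0.995, -0.101, 380.045], [-1.0, 0.008, 0.004, 67.823], [0.004, 0.101, 0.995, 974.438], [0.0, 0.0, 0.0, 1.0]]
wrist 64.74828467092433 321.3220654810589 201.54923205320932 [-0.0557303  0.         0.         0.         0.       ] [[0.314, 0.906, 0.283, 236.743], [-0.95, 0.299, 0.093, -474.072], [-0.001, -0.298, 0.955, 373.378], [0.0, 0.0, 0.0, 1.0]]
[-6.04296059e-04  9.87243842e-01  1.59214418e-01  2.10735140e-06] 0.15
```

View pics/scene0.png

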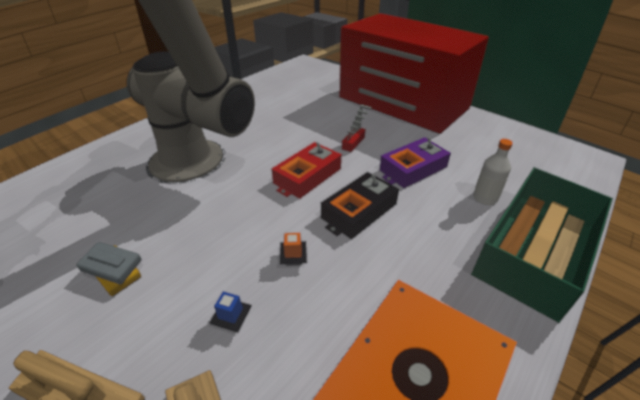

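View pics/top0.png

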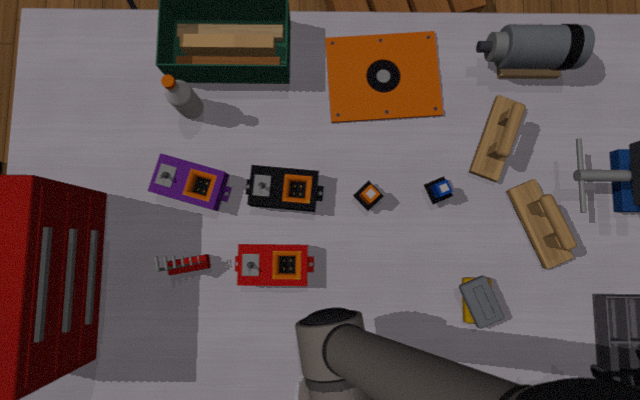

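The scene view shows the orange relay at (292,245), the blue one at (228,308), and the black box's socket at (352,203). In the top view they are at (369,195), (439,190) and (297,188).
Look-alikes in the top view are the blue relay (439,190), the orange plate (383,75), the bottle cap (168,82), the purple box's socket (202,185) and the red box's socket (288,265). I choose the orange relay at (369,195) and the black box's socket at (297,188).

```bash
cat > m.py <<'E'
from h import *
def orange(im,roi):
    x0,y0,x1,y1=roi; h=cv2.cvtColor(im,cv2.COLOR_BGR2HSV)[y0:y1,x0:x1]
    m=cv2.inRange(h,(4,110,60),(22,255,255))
    n,l,s,c=cv2.connectedComponentsWithStats(m)
    i=1+np.argmax(s[1:,4]); p=np.argwhere(l==i)[:,::-1]+[x0,y0]
    return p.astype(np.float32)
E
python3 - <<'E'
from m import *
C={n:camera_info(n) for n in("top","scene")}; I={n:cv2.imread(f"pics/{n}0.png") for n in C}
R={"relay":{"top":(350,175,390,215),"scene":(275,225,312,268)},"socket":{"top":(275,165,325,215),"scene":(325,180,378,222)}}
for k in R:
    ry=[]
    for n in C:
        p=orange(I[n],R[k][n]); r=cv2.minAreaRect(p); print(k,n,len(p),r, p.min(0),p.max(0)); ry.append(ray(C[n],r[0]))
        print("  onz50/68",onz(C[n],r[0],50).round(1),onz(C[n],r[0],68).round(1))
        if n=="top":
            w=np.array([onz(C[n],q,50)[:2] for q in p],np.float32); print("  world rect",cv2.minAreaRect(w))
    print(k,tri(*ry))
a=cv2.resize(I["top"][150:240,230:400],None,fx=3.5,fy=3.5,interpolation=2); b=cv2.resize(I["scene"][170:270,250:420],None,fx=2.8,fy=2.8,interpolation=2)
o=np.zeros((600,600,3),np.uint8);o[:a.shape[0],:595]=a;o[318:318+b.shape[0],:b.shape[1]]=b;cv2.imwrite("pics/crop1.png",o)
E
```

```text
relay top 185 ((369.5, 193.99998474121094), (14.849241256713867, 16.26345443725586), 45.0) [360. 184.] [379. 203.]
  onz50/68 [503.7 -68.2  50. ] [501.3 -65.6  68. ]
  world rect ((503.8487548828125, -68.1081314086914), (36.8287467956543, 40.95387268066406), 44.70047378540039)
relay scene 360 ((292.0, 245.0), (24.0, 18.0), 90.0) [283. 233.] [301. 257.]
  onz50/68 [506.1 -69.3  50. ] [518.1 -80.3  68. ]
relay (array([504.3238137 , -68.24384618,  47.69518234]), np.float64(0.8387432001497095))
socket top 539 ((296.7418212890625, 188.34017944335938), (28.6998291015625, 27.885007858276367), 5.19442892074585) [282. 174.] [312. 203.]
  onz50/68 [516.5 112.8  50. ] [513.9 111.9  68. ]
  world rect ((516.6514892578125, 112.75312805175781), (71.3245620727539, 70.02790069580078), 85.21504974365234)
socket scene 659 ((350.5, 202.0), (35.22346496582031, 25.51620864868164), 33.690067291259766) [330. 188.] [371. 217.]
  onz50/68 [517.4 113.2  50. ] [529.   96.4  68. ]
socket (array([516.92005331, 113.13331934,  49.70529059]), np.float64(0.9339421402993985))
```

View pics/crop1.png

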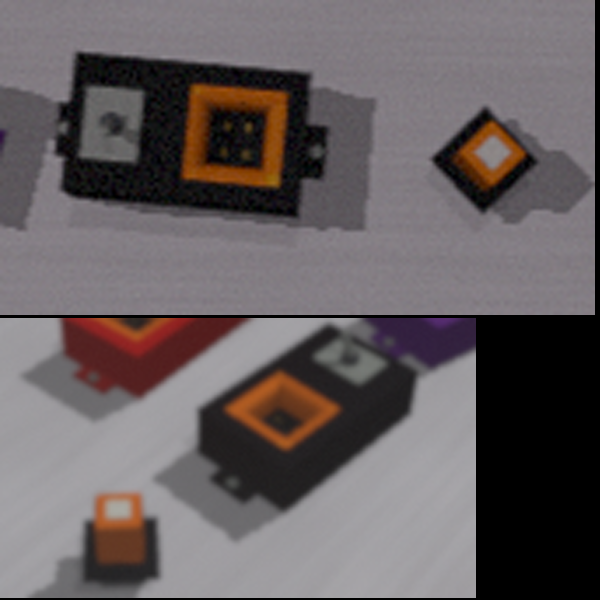

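The crop confirms the choice: orange relay upright, turned about 45°, and the black box turned about −5°. The triangulated rim height is 49.7 mm (expected 50), and the relay blob's middle is at 47.7 mm, which is plausible. I'll go above the relay and look from close by.

```bash
cat >> m.py <<'E'
def quat(deg):
    t=np.radians(deg)/2; return [0,float(np.cos(t)),float(np.sin(t)),0]
E
python3 - <<'E'
from m import *
reach([502,-66,210],quat(45)); 
wait(.2);c=camera_info("wrist"); im=grab_frame("wrist"); cv2.imwrite("pics/w1.png",im)
np.save("w1.npy",c,allow_pickle=True)
print(current_qpos(),current_t())
E
```

```text
[-2.83326012e-01  2.98498452e-01  1.55414542e+00 -7.31484948e-05
  1.28901374e+00  5.03162830e-01] 2.375
```

View pics/w1.png

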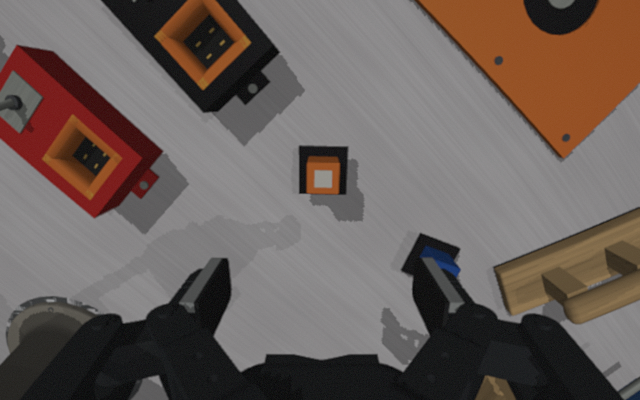

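The wrist picture shows the orange relay with its white top label at (323,179) and its flange spanning about (300–347,147–194), almost square to the fingers. The blue relay is at (435,255), and the black box's socket is at (204,45).

Run:
```python
from m import *
c=np.load("w1.npy",allow_pickle=True).item(); im=cv2.imread("pics/w1.png"); h=cv2.cvtColor(im,cv2.COLOR_BGR2HSV)
ct=camera_info("top"); it=cv2.imread("pics/top0.png")
def white(im,roi):
    x0,y0,x1,y1=roi; g=im[y0:y1,x0:x1].min(2).astype(float); o=orange(im,roi); 
    m=np.zeros(im.shape[:2],np.uint8); cv2.fillConvexPoly(m,cv2.convexHull(o.astype(int)),1)
    hs=cv2.cvtColor(im,cv2.COLOR_BGR2HSV)[...,1]; m=cv2.erode(m,np.ones((3,3)));m=(m>0)&(hs<90)
    return np.argwhere(m)[:,::-1]
p=white(im,(296,143,352,200)); q=white(it,(350,175,390,215))
print(len(p),p.mean(0),len(q),q.mean(0))
print("label@68 wrist",onz(c,p.mean(0),68),"top",onz(ct,q.mean(0),68)); print("tri",tri(ray(c,p.mean(0)),ray(ct,q.mean(0))))
o=orange(im,(296,143,352,200)); print("orange",cv2.boundingRect(o.astype(int)))
# flange: dark or orange in roi
v=h[...,2]; m=np.zeros_like(v); m[140:200,290:355]=(v[140:200,290:355]<45)
n,l,s,_=cv2.connectedComponentsWithStats(m); i=1+np.argmax(s[1:,4]); fp=np.argwhere(l==i)[:,::-1].astype(np.float32)
w=np.array([onz(c,x,28)[:2] for x in fp],np.float32); print("flange@28",cv2.minAreaRect(w))
s=orange(im,(150,5,255,92)); w=np.array([onz(c,x,50)[:2] for x in s],np.float32); print("socket@50",cv2.minAreaRect(w),len(w))
```

```text
309 [322.65695793 178.68608414] 52 [370.42307692 193.13461538]
label@68 wrist [503.49174367 -66.40638     68.        ] top [503.46455451 -67.82822819  68.        ]
tri (array([503.45668063, -67.17902563,  67.6193854 ]), np.float64(1.3996954807710587))
orange (306, 156, 34, 38)
flange@28 ((504.4788513183594, -66.25273132324219), (54.114723205566406, 53.194923400878906), 43.612205505371094)
socket@50 ((516.9271240234375, 113.90574645996094), (69.65899658203125, 69.84892272949219), 85.14352416992188) 3465
```

The heights and sizes agree: the label triangulates to 67.6 mm (expected 68), and the flange measures 54 mm (expected 56). Next I'll grasp and lift.

Run:
```python
from m import *
q=quat(43.6)
reach([503.7,-66.6,120],q)
print(move_l([503.7,-66.6,33],v=80,stop_force=8),current_tcp_pos())
command_gripper(20,45)
print(current_finger_gap(),current_finger_force(),current_contact_force())
move_l([503.7,-66.6,160],v=120)
print(current_finger_gap(),current_finger_force(),current_contact_force())
reach([516.8,113.4,150],quat(85.1)); wait(.2)
print(current_finger_gap(),current_tcp_pos(),current_qpos(),current_t())
c=camera_info("wrist"); im=grab_frame("wrist"); cv2.imwrite("pics/w2.png",im); np.save("w2.npy",c,allow_pickle=True)
```

```text
False [504.13133202 -66.70887513  33.49645475]
30.492948037407995 44.10340189933777 [-1.5132277  -0.62582935  4.80162822]
29.91975509288562 44.5626175403595 [ 0.01580069 -0.11556987 -1.96524862]
29.940972019667406 [517.03953353 112.07592002 150.0203008 ] [ 6.86661756e-02  3.93090799e-01  1.58774615e+00 -1.99615592e-04
  1.16070528e+00  1.56975333e-01] 6.8167
```

View pics/w2.png

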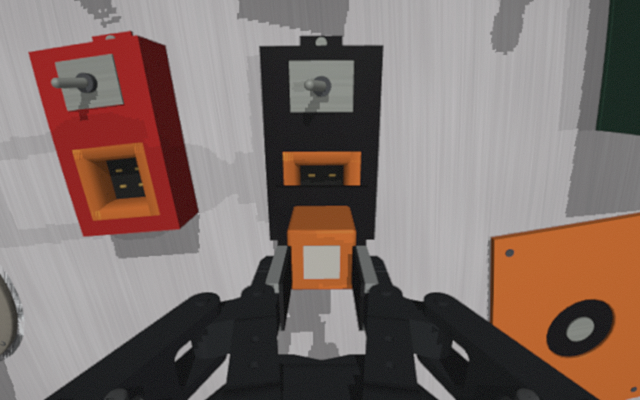

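The relay is held between the pads, with its label at (321,262). The socket rim is behind it at about (321,168). I'll check tilt and in-hand offset, plus the scene view.

Run:
```python
from m import *
c=np.load("w2.npy",allow_pickle=True).item(); im=cv2.imread("pics/w2.png"); hs=cv2.cvtColor(im,cv2.COLOR_BGR2HSV)
m=np.zeros(im.shape[:2],np.uint8); m[240:288,298:346]=hs[240:288,298:346,1]<90
n,l,s,ce=cv2.connectedComponentsWithStats(m); i=1+np.argmax(s[1:,4]); print(s[i],ce[i])
R=np.array(quat(85.1)); t=np.radians(85.1); X=np.array([np.cos(t),np.sin(t)]);Y=np.array([np.sin(t),-np.cos(t)])
T=current_tcp_pos()
def loc(p,z): d=onz(c,p,z)[:2]-T[:2]; return (d@X).round(1),(d@Y).round(1)
z=T[2]-33.5
print("label",loc(ce[i],z+68)); o=orange(im,(280,198,360,300)); print(o.min(0),o.max(0)); y=o[:,1].min(); xs=o[o[:,1]<y+2,0]
print("face bottom edge",loc((xs.mean(),y),z+28)); 
s=orange(im,(278,145,365,188)); b=s[s[:,1]<s[:,1].min()+2]; print("rim far edge",onz(c,b.mean(0),50), current_tcp_pos())
sc=grab_frame("scene")[110:260,250:420]; cv2.imwrite("pics/s2.png",cv2.resize(sc,None,fx=3.5,fy=3.5,interpolation=2))
```

```text
[ 303  246   37   33 1197] [321.33082707 261.89891395]
label (np.float64(0.5), np.float64(-0.6))
[287. 205.] [356. 289.]
face bottom edge (np.float64(17.4), np.float64(1.7))
rim far edge [519.76391951 147.82616754  50.        ] [517.03425522 112.18095376 150.05418409]
```

View pics/s2.png

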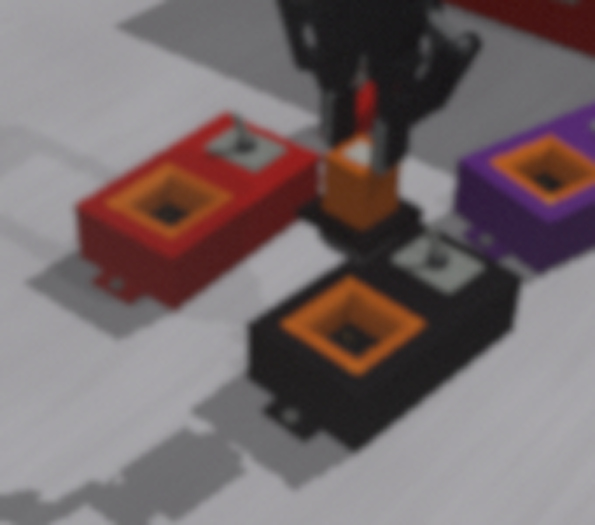

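The relay is held upright: label within 1 mm of the tool axis, face edge at 17.4 mm (expected 17). The scene view shows it clear above the box. Inserting now.

Run:
```python
from m import *
q=quat(85.1); x,y=517,113.8
move_l([x,y,95],v=80,ori=q); print(current_tcp_pos(),current_contact_force())
print(move_l([x,y,60.5],v=30,stop_force=12),current_tcp_pos(),current_contact_force(),current_finger_force())
wait(.2); print(current_tcp_pos(),current_contact_force(),current_finger_gap(),current_t())
c=camera_info("wrist"); cv2.imwrite("pics/w3.png",grab_frame("wrist"))
```

```text
[517.40736923 113.82375712  95.38535092] [ 0.35204028  0.45322444 -1.94304344]
True [516.86249671 113.74753394  61.57832915] [-0.82088214 -1.4228442   5.13867715] 48.30219268798828
[516.85629388 113.74284984  61.58281443] [-1.91472029  0.43826922  5.37187296] 29.928338254245396 9.0333
```

View pics/w3.png

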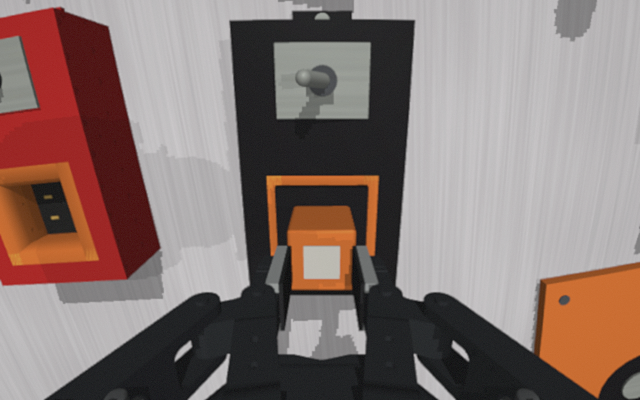

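The flange lies on the rim with an even orange border at (267–378,176), and the descent stopped at TCP 61.6 (expected 61.5), so it is home. Releasing, retreating and checking.

Run:
```python
from m import *
command_gripper(80); print(current_finger_gap(),current_contact_force())
move_l([517,113.8,230],v=120); wait(.3)
c=camera_info("wrist"); im=grab_frame("wrist"); cv2.imwrite("pics/w4.png",im)
ct=camera_info("top"); it=grab_frame("top"); 
i0=cv2.imread("pics/top0.png"); r=(slice(165,215),slice(415,465)); f=lambda a: np.argwhere(cv2.inRange(cv2.cvtColor(a[r],cv2.COLOR_BGR2HSV),(100,120,40),(130,255,255))>0).mean(0)
print("blue px before/after",f(i0),f(it),current_contact_force(),current_t())
```

```text
80.11455128885748 [ 0.24110147  0.68157862 -0.11521654]
blue px before/after [24.07772021 24.75129534] [23.88947368 24.85263158] [-0.56008227  0.22916817 -0.22936925] 11.5833
```

View pics/w4.png

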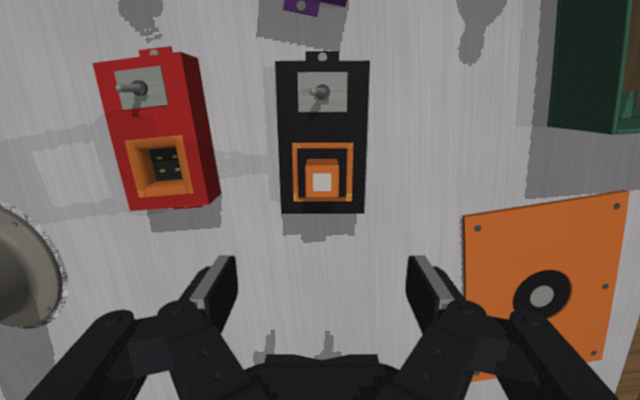

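The relay sits square and seated in the black box's socket at (322,178), the gripper is clear, and the blue relay has not moved.

```bash
python3 -c "
from bench import *
print(sign_off())"
```

```text
the job is handed in; nothing more can be done
None
```

The orange relay was held all the way into the black box's socket, is fully home with its flange on the rim, and has been released; the blue relay has not moved, and the job was handed in at about 12 s of the 45 s allowed (no verdict was returned).

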